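Run the hand tumbler and park its hatch on top

TASK

Give the tacks in the hand-cranked tumbler a run: take the crank by its handle, bring the barrel up to 20 turns a minute and keep it steady between 17 and 23 for at least six seconds, in either direction and never above 30. Then stop the barrel by the crank alone, without touching it, so that its hatch faces straight up for emptying, let go of the handle and leave everything at rest. Do not disturb the other things on the shelf.

Things in the scene. Friction and masses are not known exactly. Their poses are not given: they have to be found in the camera images.
- tumbler: Hand-cranked barrel tumbler fixed to the shelf: grey base plate 200 x 400 mm, top 18 mm up, and three A-shaped stands (local y -172, -108, 108 mm) that carry a six-sided grey plastic barrel, axis level along local y, 145 mm above the shelf. Origin on the shelf under the barrel's middle, z up. Barrel: local y -86 to 86 mm, black end discs 156 mm across. The crank is at the -y end.
- crank: Crank. Origin on the common axis of crank and barrel at local y -172 mm of the tumbler; turns about the tumbler's local y, own y along it. Its own z axis points from the axis to the handle (handle 60 mm from the axis): handle straight up = same orientation as the tumbler. The arm turns in the plane local y -200 mm. Balanced: it stays where it is left.
- barrel (a joint): Barrel angle (rad, endless, not wrapped) about the tumbler's local +y axis: 0, 2 pi, -2 pi ... = hatch straight up, pi/2 = hatch facing local +x. 20 turns a minute = 2.09 rad/s. Nominal, with load (varies 0.7 to 1.4 times): moment of inertia 0.0099 kg m2; the hatch side is heavier, pulling down with 0.0115 N m when level. Dry bearing friction 0.018 N m, drag 0.001 N m s/rad.
- coupling (a point): Middle of the finned slip coupling between crank and barrel. It gives the barrel 0.012 N m per rad/s of crank speed minus barrel speed, either sign, plus 0.003 N m seal drag; the angles are not tied. The barrel lags crank speed by about 0.8 s and needs the crank at 3.5 rad/s on average for 20 turns a minute; at constant crank speed the heavy hatch makes it swing by 0.4 to 0.5 rad/s either way.
- hub (a point): Fixed point on the common axis of crank and barrel, 145 mm above the shelf, at local y -277 mm on the tumbler: the centre of the upright circle of 60 mm radius that the grip point of the handle describes. Its axes are the tumbler's.
- handle (a point): Grip point on the centre line of the crank handle, 77 mm outward (local -y) of the crank arm. The handle is a black plastic sleeve, 30 mm across and 104 mm long, level along the tumbler's local y, that spins freely on its pin, so a gripper can hold it pointing down all the way round. The grip point is 69 mm from its inner and 35 mm from its outer end.
- hatch (a point): Middle of the barrel face that carries the hatch, 65 mm from the barrel's axis; turns with the barrel, its z axis points out of the hatch. The hatch is a steel lid 60 x 128 mm with a wire handle (stands 24 mm proud) and two wing nuts; the other five faces have only a narrow rib.
- toolbox: Green plastic toolbox 185 x 360 x 168 mm; bystander. Origin under its middle.
- hammer: Tack hammer 220 mm long with wooden handle and steel head, lying flat; bystander. Origin under the middle of its length.
- organiser: Translucent open compartment organiser 170 x 260 x 45 mm; bystander. Origin under its middle.
- bumper_pot: Small round grey pot for silicone bumpers, 72 mm across, 55 mm high; bystander. Origin under its middle.
- media_jar: Glass jar with steel lid, 84 mm across, 125 mm high; bystander. Origin under its middle.
- oil_bottle: White plastic oil bottle, 48 mm across, 135 mm high; bystander. Origin under its middle.
- screwdriver: Screwdriver 200 mm long lying flat; bystander. Origin under the middle of its length.
- scoop: Spoon-shaped scoop 200 mm long lying flat; bystander. Origin under the middle of its length.

How it is judged:
On the way:
1. the barrel runs between 17 and 23 turns a minute, one way, for six seconds without a break ((velocity of joint barrel between 1.75 and 2.45 rad/s or velocity of joint barrel between -2.45 and -1.75 rad/s)), for 6 s.
At the end, for the whole second after the job is handed in: The barrel stands still (under 0.05 rad/s) with its hatch within 0.2 rad of straight up, the crank is at rest (under 0.1 rad/s) and released (angle between hatch's own z axis and vertical below 0.2 rad and velocity of joint barrel between -0.05 and 0.05 rad/s and angular speed of crank below 0.1 rad/s); the robot touches nothing.
It fails at once if the barrel goes faster than 30 turns a minute (velocity of joint barrel above 3.2 rad/s or velocity of joint barrel below -3.2 rad/s).
It fails at once if the robot touches the barrel (contact force between the arm and barrel_c0 above 1 N or contact force between the arm and barrel_c1 above 1 N or contact force between the arm and barrel_c2 above 1 N or contact force between the arm and barrel_c3 above 1 N or contact force between the arm and barrel_c4 above 1 N or contact force between the arm and barrel_c5 above 1 N or contact force between the arm and barrel_c6 above 1 N or contact force between the arm and barrel_c7 above 1 N or contact force between the arm and barrel_c8 above 1 N or contact force between the arm and barrel_c9 above 1 N or contact force between the arm and barrel_c10 above 1 N or contact force between the arm and barrel_c11 above 1 N or contact force between the arm and barrel_c12 above 1 N or contact force between the arm and barrel_c13 above 1 N).
It fails at once if something else on the shelf is disturbed (moved over 30 mm) (distance of any of toolbox, hammer, organiser, bumper_pot, media_jar, oil_bottle, screwdriver, scoop from where it was at the start of the episode above 0.03 m).
It also fails if it takes over 58 s, if anything falls off the work surface, if the arm or the gripper's body presses on something with over 40 N, if the wrist force passes 120 N, or if a joint passes its speed limit or range.

ROBOT

A 6-joint arm with a two-finger parallel gripper is mounted at the origin on the work surface. World frame = base frame: x ahead of the robot, y to its left, z up, the work surface at z = 0. Lengths are in m, angles in rad, forces in N, time in s.
With the tool pointing down it reaches from about 0.375 to 0.9 m from the base axis. Payload 3.1 kg.
Tool frame: the origin (TCP) lies midway between the tips of the shut fingers; the grasp point (between the pads) lies 19 mm behind it (manip.pinch_z is the distance from the TCP to the grasp point, in m); z points along the fingers, y is the line along which they close (so a half turn about z gives the same grasp; the last joint's range is limited). The gripper opens to 85 mm and grips with 20 to 120 N. Pads are 22 mm wide; open, the fingers measure 114 mm over their backs; the gripper's body (76 mm by 85 mm) begins 54 mm behind the grasp point. The pads swing forward as they close: fully open they stand 13 mm farther back than shut.
Start: joints at [1.151, 0.527, 1.433, -0, 1.181, -0.178], TCP at [0.15, 0.607, 0.231] pointing down, gripper open.
Joint ranges: [-3.08, 3.08], [-0.75, 2.2], [0.22, 2.44], [-1.43, 4.57], [0, 2.65], [-2.85, 2.85]. Speed limits (rad/s): [2.79, 2.79, 3.14, 3.14, 3.14, 3.14].

INTERFACE

Orientations are given as a unit quaternion [x, y, z, w].
In Python, from station import manip, viewer, ticket gives the robot as it stands.
- The arm moves only by the shell command python3 -m creep 'ROWS' [FORCE]. ROWS is JSON, a list of rows, each an object with "slide": the shift along the tool's x, y, z in cm, a list of three; "angular": the turn, a rotation vector about the tool's x, y, z in rad, a list of three; "claw": the opening, from -1 (shut) to 1 (fully open). A call has 1 to 10 rows; each row shifts and turns the commanded pose from where the row before left it, along the tool's axes as they then stand; what a row does not reach is not made up. A row lasts 1/12 s, in which the tool goes at most 41.7 mm and 7.16 degrees, less where a joint would pass 70% of its speed; a pose out of reach is approached as far as the arm can. A call with a gripper value outside its range is refused whole. The fingers move at their own pace and stop on an object; FORCE is the grip in N (left out, the last holds). Time passes only in rows, so rows that do not move let the fingers close. It gives the time, the measured TCP pose, the force, the opening and the grip force at its end, in the units of the state.
- manip.sense(): the state, without advancing time (a new reading comes with each control period).
- viewer.snapshot(name): name is "scene" or "side" or "wrist"; returns the picture (384x512x3 uint8, blue, green, red); there is no depth.
- viewer.calibration(name): a dict with "fov_y" (degrees; the focal length in pixels is half the picture's height over the tangent of half this angle, whatever the lens; pixels are square), "cx", "cy" (the principal point, pixels), "T" (4x4, takes a point from camera to world coordinates); the wrist camera has in their place "tool_from_camera" (4x4, takes a point from camera to tool coordinates, whose origin is the TCP and whose axes are the flange's). Camera axes: x right, y up, looking along -z (the intrinsics and any distortion apply to the point x, -y, -z); pixel columns grow to the right and rows downward; lengths in m; the calibration is good to about 2 mm. A picture is of the moment at which its call begins: read the wrist's pose just before it. calibration takes no time and is no camera call.
- ticket.sign_off(): hands the job in; it is judged then, once.
The state is a dict: "t": time; "q": joint angles; "qd": joint speeds; "tau": joint torques, N m; "tcp_pos": TCP position; "tool_rot": TCP orientation; "force": force on the tool from outside, world axes, zero at the start; "ft_torque": the same for the moment, N m; "finger_gap": opening from 0.0 (shut) to 1.0 (fully open); "gripper_force": force on a finger pad.
Only numpy, scipy, OpenCV 4.12 (cv2) and the standard library are available. Lean on these libraries where they do the work, as an engineer would, in place of code of your own. Each camera call takes 0.05 s, during which the arm holds its last target. There are 200 camera calls.

## Working session

There is one attempt and no reset: what is moved stays moved. The work goes in short steps, Python scripts to look and compute and a shell command to move; the robot and the scene stay as the last step left them, time stands still between calls to the robot, and variables do not carry over. Pictures are saved under pics/ and viewed, at most 10 in all, crops included, and the job is handed in when it is done.

```bash
mkdir -p pics; ls; python3 - <<'E'
from station import manip, viewer, ticket
import cv2,json
s=manip.sense();print(s)
for n in ("scene","side","wrist"):
    c=viewer.calibration(n);print(n,c)
a=viewer.snapshot("scene");b=viewer.snapshot("side");w=viewer.snapshot("wrist")
cv2.imwrite("pics/scene0.png",a);cv2.imwrite("pics/side0.png",b);cv2.imwrite("pics/wrist0.png",w)
E
```

```text
pics
{'t': 0.0, 'q': array([ 1.15050540e+00,  5.28479859e-01,  1.43393100e+00,  2.53700955e-05,
        1.18141117e+00, -1.78480547e-01]), 'qd': array([ 0.00037955, -0.0004943 , -0.00021568, -0.00020197, -0.0017461 ,
       -0.00044586]), 'tau': array([ 1.20518903e-04, -4.42349768e+01, -1.78026527e+01, -2.39898418e-04,
        8.47144373e-03, -7.70232901e-06]), 'tcp_pos': array([0.14931119, 0.60614666, 0.2303161 ]), 'tool_rot': array([ 1.20615555e-01,  9.92698668e-01, -1.06164531e-03, -3.39967155e-04]), 'force': array([ 0.34306947,  0.54661183, -0.51170301]), 'ft_torque': array([-0.00594639,  0.00978006, -0.05497521]), 'gripper_force': 0.0, 'finger_gap': 1.0046386931704618}
scene {'fov_y': 49.029559338102025, 'cx': 254.9664038530302, 'cy': 199.49111091643155, 'T': array([[ 0.77093878, -0.34490596,  0.53543746,  1.31098868],
       [ 0.63675516,  0.43587747, -0.63604535, -0.96660844],
       [-0.0140093 ,  0.8312946 ,  0.5556555 ,  1.0141578 ],
       [ 0.        ,  0.        ,  0.        ,  1.        ]])}
side {'fov_y': 49.13438669762227, 'cx': 247.40137930874585, 'cy': 190.28461327148477, 'T': array([[ 0.88673633,  0.31577685, -0.33761466, -0.04196518],
       [-0.46226854,  0.60973517, -0.64384068, -1.02952045],
       [ 0.00254555,  0.72698556,  0.68664803,  1.2370478 ],
       [ 0.        ,  0.        ,  0.        ,  1.        ]])}
wrist {'fov_y': 69.54090874751218, 'cx': 259.8980268255468, 'cy': 184.4820240145258, 'tool_from_camera': array([[ 1.80914049e-05,  9.57525152e-01,  2.88349757e-01,
         7.18296282e-02],
       [ 9.99998788e-01,  4.31620382e-04, -1.49602607e-03,
         8.05017680e-05],
       [-1.55694023e-03,  2.88349435e-01, -9.57523984e-01,
        -1.44156199e-01],
       [ 0.00000000e+00,  0.00000000e+00,  0.00000000e+00,
         1.00000000e+00]])}
```

View pics/scene0.png

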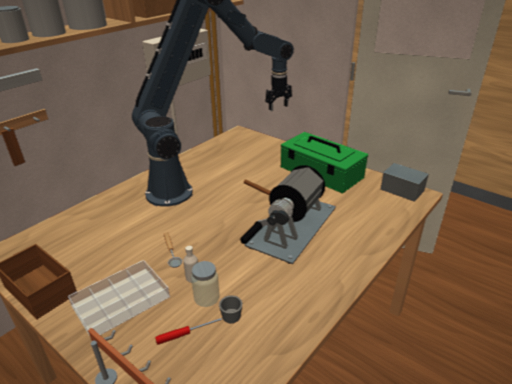

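View pics/side0.png

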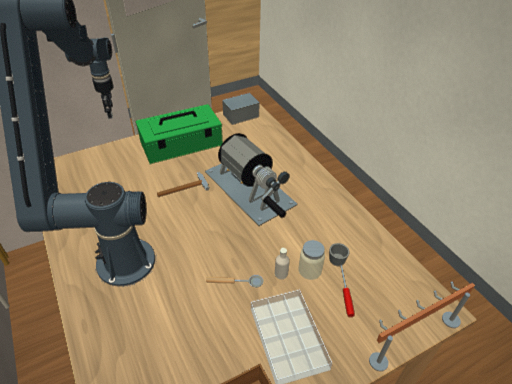

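```bash
python3 - <<'E'
import cv2,numpy as np
a=cv2.imread("pics/scene0.png")[150:270,225:350];b=cv2.imread("pics/side0.png")[120:230,195:305]
a=cv2.resize(a,(400,384),interpolation=cv2.INTER_CUBIC)
b=cv2.resize(b,(400,400),interpolation=cv2.INTER_CUBIC)[:384]
for im,x0,y0,s in((a,225,150,3.2),(b,195,120,400/110)):
    for v in range(0,400,10):
        for k in range(0,700,10):
            if x0<=k<x0+125: cv2.line(im,(int((k-x0)*s),0),(int((k-x0)*s),4 if k%50 else 12),(0,0,255),1)
            if y0<=k<y0+125: cv2.line(im,(0,int((k-y0)*s)),(4 if k%50 else 12,int((k-y0)*s)),(0,0,255),1)
cv2.imwrite("pics/crop0.png",np.hstack([a,b]))
E
```

```text
(no output)
```

View pics/crop0.png

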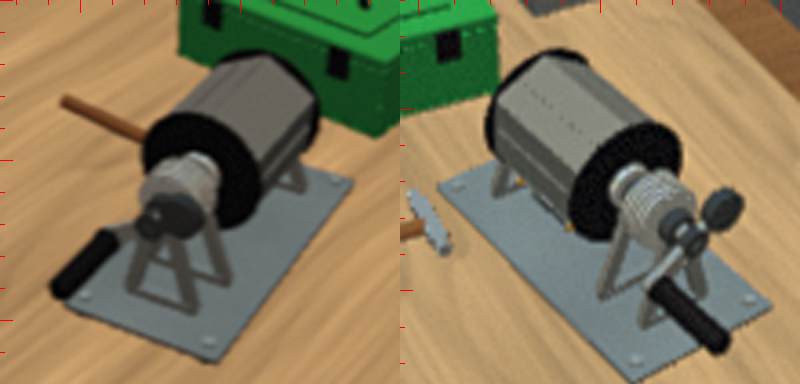

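```bash
cat > h.py <<'E'
import numpy as np
from station import manip, viewer
from scipy.spatial.transform import Rotation as R
def proj(c,P):
    T=np.array(c["T"]);p=(np.atleast_2d(P)-T[:3,3])@T[:3,:3]
    f=192/np.tan(np.radians(c["fov_y"]/2))
    return np.c_[c["cx"]+f*p[:,0]/-p[:,2], c["cy"]-f*p[:,1]/-p[:,2]]
E
cat > fit.py <<'E'
from h import *
from scipy.optimize import least_squares
C={n:viewer.calibration(n) for n in("scene","side")}
def loc(p):
    x,y,w,c,ph=p
    hx,hz=.06*np.sin(ph),.145+.06*np.cos(ph)
    L=np.array([[.1,c-.2,.018],[-.1,c-.2,.018],[.1,c+.2,.018],[-.1,c+.2,.018],[hx,-.312,hz],[hx,-.208,hz],[0,-.086,.145]])
    return L@R.from_euler("z",w).as_matrix().T+[x,y,0]
obs={"scene":([0,1,2,4,5,6],[[292.2,263.1],[245.3,245.3],[335.3,206.9],[243.8,240],[260,224.4],[288.1,203.1]]),
"side":([3,1,0,4,5,6],[[205.5,171.2],[258.8,225.6],[297.3,203.9],[281.9,214],[266,199.2],[257.2,169.8]])}
def res(p):
    P=loc(p);return np.concatenate([(proj(C[n],P[i])-o).ravel() for n,(i,o) in obs.items()])
best=min((least_squares(res,[.65,.2,w,0,ph],loss="soft_l1") for w in(-1.5,-.7,0,.7,1.5) for ph in(-2,0,2)),key=lambda r:r.cost)
print(best.cost,best.x.round(4));print(res(best.x).reshape(-1,2).round(1))
x,y,w=best.x[:3];M=R.from_euler("z",w).as_matrix()
print("hub",M@[0,-.277,.145]+[x,y,0],"handle",M@[.06*np.sin(best.x[4]),-.277,.145+.06*np.cos(best.x[4])]+[x,y,0])
E
python3 fit.py
```

```text
3.9806336017621984 [ 0.5712  0.1693  0.1466 -0.04   -2.1964]
[[-0.2  0.2]
 [-2.  -0.7]
 [ 0.7 -0.5]
 [ 0.1  0.4]
 [-0.4 -0.1]
 [-0.2  0.1]
 [-0.5 -0.6]
 [ 0.5 -0.4]
 [ 1.  -0.1]
 [ 0.8  0.2]
 [-0.5 -1. ]
 [-0.5 -0.2]]
hub [ 0.61161215 -0.10473812  0.145     ] handle [ 0.56349576 -0.11184065  0.10986645]
```

```bash
python3 -m creep '[{"slide":[0,0,-1],"angular":[0,0,0.118],"claw":1},{"slide":[0,0,-1],"angular":[0,0,0.118],"claw":1},{"slide":[0,0,-1],"angular":[0,0,0.118],"claw":1},{"slide":[0,0,-1],"angular":[0,0,0.118],"claw":1},{"slide":[0,0,-1],"angular":[0,0,0.118],"claw":1},{"slide":[0,0,-1],"angular":[0,0,0.118],"claw":1},{"slide":[0,0,-1],"angular":[0,0,0.118],"claw":1},{"slide":[0,0,-1],"angular":[0,0,0.118],"claw":1},{"slide":[0,0,-1],"angular":[0,0,0.118],"claw":1},{"slide":[0,0,-1],"angular":[0,0,0.118],"claw":1}]' 30
cat >> h.py <<'E'
X0=np.array([.5712,.1693,0]);W=.1466
M=R.from_euler("z",W).as_matrix()
def delta(loc,yaw=W):   # cm and rad in tool axes to put TCP at tumbler-local point, tool y along local x
    s=manip.sense();Rt=R.from_quat(s["tool_rot"])
    G=R.from_matrix(M@np.array([[0,1,0],[1,0,0],[0,0,-1]]).T)
    d=Rt.inv().apply(M@np.array(loc)+X0-s["tcp_pos"])*100
    return d.round(2),(Rt.inv()*G).as_rotvec().round(3)
def local():
    return M.T@(manip.sense()["tcp_pos"]-X0)
E
python3 -c "
from h import *
print(delta([-.0486,-.285,.30]),local(),manip.sense()['q'])"
```

```text
t: 0.98
tcp_pos: [0.1495, 0.6065, 0.3313]
tool_rot: [0.655, 0.756, -0.001, 0.0]
force: [-0.0, -0.0, 0.1]
finger_gap: 1.001
gripper_force: 0.0
(array([-77.8 ,  30.74,   3.19]), array([-0.001,  0.001, -0.003])) [-0.35334216  0.4941029   0.33131926] [1.15050093e+00 4.36253089e-01 1.30559500e+00 8.82429599e-06
 1.40084124e+00 1.00733717e+00]
```

```bash
python3 -m creep '[{"slide":[-3.8,1.5,0],"angular":[0,0,0],"claw":1},{"slide":[-3.8,1.5,0],"angular":[0,0,0],"claw":1},{"slide":[-3.8,1.5,0],"angular":[0,0,0],"claw":1},{"slide":[-3.8,1.5,0],"angular":[0,0,0],"claw":1},{"slide":[-3.8,1.5,0],"angular":[0,0,0],"claw":1},{"slide":[-3.8,1.5,0],"angular":[0,0,0],"claw":1},{"slide":[-3.8,1.5,0],"angular":[0,0,0],"claw":1},{"slide":[-3.8,1.5,0],"angular":[0,0,0],"claw":1},{"slide":[-3.8,1.5,0],"angular":[0,0,0],"claw":1},{"slide":[-3.8,1.5,0],"angular":[0,0,0],"claw":1}]' >/dev/null
python3 -m creep '[{"slide":[-3.8,1.5,0],"angular":[0,0,0],"claw":1},{"slide":[-3.8,1.5,0],"angular":[0,0,0],"claw":1},{"slide":[-3.8,1.5,0],"angular":[0,0,0],"claw":1},{"slide":[-3.8,1.5,0],"angular":[0,0,0],"claw":1},{"slide":[-3.8,1.5,0],"angular":[0,0,0],"claw":1},{"slide":[-3.8,1.5,0],"angular":[0,0,0],"claw":1},{"slide":[-3.8,1.5,0],"angular":[0,0,0],"claw":1},{"slide":[-3.8,1.5,0],"angular":[0,0,0],"claw":1},{"slide":[-3.8,1.5,0],"angular":[0,0,0],"claw":1},{"slide":[-1,0.3,0],"angular":[0,0,0],"claw":1}]'
python3 - <<'E'
from h import *
import cv2
print(delta([-.0486,-.285,.088]),local(),manip.sense()['q'])
s=manip.sense();w=viewer.snapshot("wrist");a=viewer.snapshot("scene");b=viewer.snapshot("side")
cv2.imwrite("pics/w1.png",w);cv2.imwrite("pics/a1.png",a);cv2.imwrite("pics/b1.png",b)
f=lambda im:cv2.resize(im,(400,300))
cv2.imwrite("pics/m1.png",np.vstack([np.hstack([f(w),f(a[100:280,200:440])]),np.hstack([f(b[80:260,160:400]),f(b)])]))
# predicted handle ends in the wrist picture
c=viewer.calibration("wrist");T=np.eye(4);T[:3,:3]=R.from_quat(s["tool_rot"]).as_matrix();T[:3,3]=s["tcp_pos"]
c["T"]=T@c["tool_from_camera"]
print(proj(c,np.array([[-.0486,-.312,.11],[-.0486,-.277,.11],[-.0486,-.208,.11]])@M.T+X0))
E
```

```text
t: 2.65
tcp_pos: [0.5461, -0.08, 0.3309]
tool_rot: [0.654, 0.756, -0.0, 0.002]
force: [0.5, -0.1, 0.4]
finger_gap: 1.001
gripper_force: 0.0
(array([-4.12,  1.22, 24.3 ]), array([ 0.002,  0.003, -0.002])) [-0.06119965 -0.24293652  0.3308613 ] [-0.34676478  0.32298092  1.48866411 -0.00208259  1.32655004 -0.49079856]
[[267.24777194 206.15572054]
 [267.39169244 182.36204064]
 [267.69910137 131.53960745]]
```

View pics/m1.png

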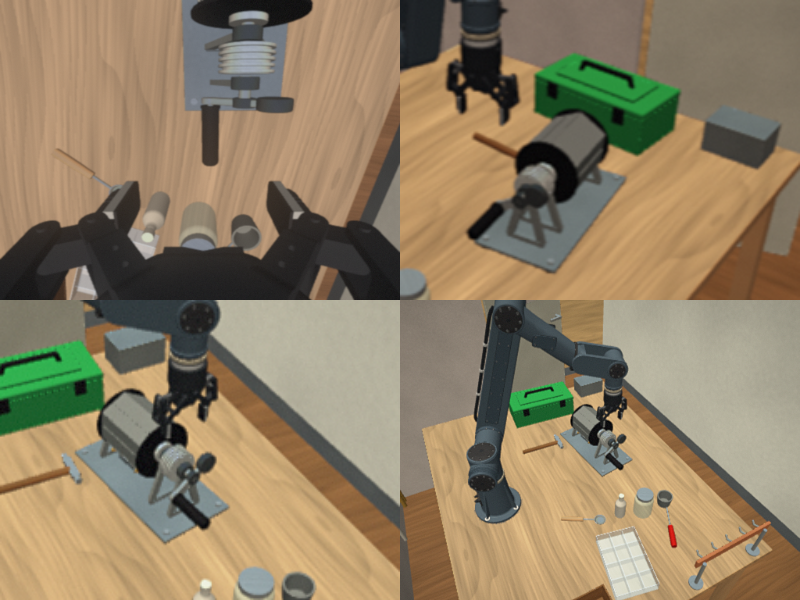

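```bash
python3 -m creep '[{"slide":[-2,0.6,1],"angular":[0,0,0],"claw":1},{"slide":[-2.1,0.6,3],"angular":[0,0,0],"claw":1},{"slide":[0,0,4],"angular":[0,0,0],"claw":1},{"slide":[0,0,4],"angular":[0,0,0],"claw":1},{"slide":[0,0,4],"angular":[0,0,0],"claw":1},{"slide":[0,0,4],"angular":[0,0,0],"claw":1},{"slide":[0,0,3],"angular":[0,0,0],"claw":1},{"slide":[0,0,1.3],"angular":[0,0,0],"claw":1},{"slide":[0,0,0],"angular":[0,0,0],"claw":1}]'
python3 - <<'E'
from h import *
import cv2
print(delta([-.0486,-.285,.088]),local())
w=viewer.snapshot("wrist");cv2.imwrite("pics/w2.png",w)
E
```

```text
t: 3.55
tcp_pos: [0.5574, -0.1095, 0.0851]
tool_rot: [0.652, 0.758, -0.001, -0.005]
force: [-0.4, 0.5, -0.2]
finger_gap: 1.003
gripper_force: 0.0
(array([-1.12,  0.57, -0.3 ]), array([-0.008, -0.005,  0.005])) [-0.05440702 -0.27383563  0.08513528]
```

View pics/w2.png

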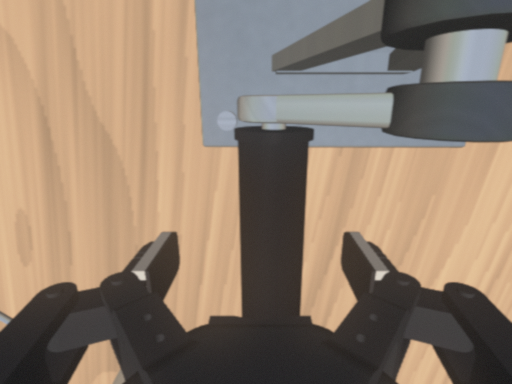

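```bash
python3 -m creep '[{"slide":[-1.1,0.57,-0.3],"angular":[-0.008,-0.005,0.005],"claw":1},{"slide":[0,0,0],"angular":[0,0,0],"claw":-1},{"slide":[0,0,0],"angular":[0,0,0],"claw":-1},{"slide":[0,0,0],"angular":[0,0,0],"claw":-1},{"slide":[0,0,0],"angular":[0,0,0],"claw":-1},{"slide":[0,0,0],"angular":[0,0,0],"claw":-1},{"slide":[0,0,0],"angular":[0,0,0],"claw":-1},{"slide":[0,0,0],"angular":[0,0,0],"claw":-1}]' 30
python3 - <<'E'
from h import *
print(delta([-.0486,-.285,.088]),local())
def rowsfor(phis):
    p=np.c_[6*np.sin(phis),6*np.cos(phis)];d=np.diff(p,axis=0);return [(round(a,2),round(-b,2)) for a,b in d]
print(rowsfor(-2.196+np.arange(0,11)*.1))
E
```

```text
t: 4.27
tcp_pos: [0.5685, -0.1232, 0.0915]
tool_rot: [0.654, 0.756, 0.002, 0.005]
force: [0.1, -0.5, 0.8]
finger_gap: 0.332
gripper_force: 30.0
(array([ 0.4 , -0.32,  0.35]), array([ 0.009,  0.005, -0.003])) [-0.04541374 -0.28895081  0.09150036]
[(np.float64(-0.33), np.float64(-0.5)), (np.float64(-0.27), np.float64(-0.53)), (np.float64(-0.22), np.float64(-0.56)), (np.float64(-0.16), np.float64(-0.58)), (np.float64(-0.1), np.float64(-0.59)), (np.float64(-0.05), np.float64(-0.6)), (np.float64(0.01), np.float64(-0.6)), (np.float64(0.07), np.float64(-0.6)), (np.float64(0.13), np.float64(-0.58)), (np.float64(0.19), np.float64(-0.57))]
```

```bash
cat > st.py <<'E'
from h import *
s=manip.sense();print("t%.2f"%s["t"],"loc",(local()*1000).round(1),"F",(M.T@s["force"]).round(1),"rv",delta([0,0,0])[1],"gap %.3f"%s["finger_gap"])
E
python3 st.py
python3 -m creep '[{"slide":[0,-0.33,-0.5],"angular":[0,0,0],"claw":-1},{"slide":[0,-0.27,-0.53],"angular":[0,0,0],"claw":-1},{"slide":[0,-0.22,-0.56],"angular":[0,0,0],"claw":-1},{"slide":[0,-0.16,-0.58],"angular":[0,0,0],"claw":-1},{"slide":[0,-0.1,-0.59],"angular":[0,0,0],"claw":-1},{"slide":[0,0,0],"angular":[0,0,0],"claw":-1}]' >/dev/null
python3 st.py
python3 -m creep '[{"slide":[0,-0.05,-0.6],"angular":[0,0,0],"claw":-1},{"slide":[0,0.01,-0.6],"angular":[0,0,0],"claw":-1},{"slide":[0,0.07,-0.6],"angular":[0,0,0],"claw":-1},{"slide":[0,0.13,-0.58],"angular":[0,0,0],"claw":-1},{"slide":[0,0.19,-0.57],"angular":[0,0,0],"claw":-1},{"slide":[0,0,0],"angular":[0,0,0],"claw":-1}]' >/dev/null
python3 st.py
python3 - <<'E'
from h import *
import cv2
a=viewer.snapshot("scene");b=viewer.snapshot("side")
cv2.imwrite("pics/a3.png",a);cv2.imwrite("pics/b3.png",b)
E
python3 st.py
```

```text
t4.27 loc [ -45.4 -289.    91.5] F [ 0.  -0.5  0.8] rv [ 0.009  0.005 -0.003] gap 0.332
t4.77 loc [ -58.2 -288.9  120. ] F [-4.2 -2.9 -1.1] rv [ 0.006  0.005 -0.002] gap 0.340
t5.27 loc [ -55.3 -288.9  149.7] F [-7.9 -4.   2.8] rv [ 0.004  0.006 -0.001] gap 0.343
t5.37 loc [ -55.6 -288.9  149.1] F [-7.2 -3.6  2.5] rv [ 0.004  0.006 -0.001] gap 0.338
```

```bash
cat >> h.py <<'E'
def circ(phi0,incs):
    ph=phi0+np.r_[0,np.cumsum(incs)]
    p=np.round(np.c_[6*np.sin(ph),-6*np.cos(ph)],2);d=np.diff(p,axis=0)
    for i in range(0,len(d),10): print(" ".join("[0,%.2f,%.2f]"%tuple(r+0.) for r in d[i:i+10]))
    print("end phi %.3f (%.3f)"%(ph[-1],(ph[-1]+np.pi)%(2*np.pi)-np.pi))
E
python3 -c "
from h import *
circ(-1.231,[.12,.2]+[.27]*38)"
python3 -m creep '[{"slide":[0,0,0]}]'
```

```text
[0,0.28,-0.66] [0,0.64,-1.02] [0,1.15,-1.13] [0,1.41,-0.78] [0,1.58,-0.38] [0,1.61,0.06] [0,1.54,0.48] [0,1.36,0.88] [0,1.07,1.20] [0,0.71,1.45]
[0,0.30,1.59] [0,-0.13,1.61] [0,-0.56,1.51] [0,-0.94,1.32] [0,-1.26,1.01] [0,-1.48,0.64] [0,-1.60,0.22] [0,-1.61,-0.21] [0,-1.48,-0.64] [0,-1.26,-1.00]
[0,-0.95,-1.31] [0,-0.57,-1.51] [0,-0.14,-1.61] [0,0.29,-1.59] [0,0.70,-1.45] [0,1.07,-1.21] [0,1.35,-0.89] [0,1.54,-0.49] [0,1.61,-0.06] [0,1.58,0.37]
[0,1.41,0.77] [0,1.16,1.13] [0,0.82,1.39] [0,0.41,1.56] [0,-0.01,1.62] [0,-0.45,1.55] [0,-0.84,1.38] [0,-1.18,1.10] [0,-1.44,0.74] [0,-1.58,0.34]
end phi 9.349 (3.066)invalid input
```

```bash
cat > snap.py <<'E'
import sys,cv2
from h import *
for n in sys.argv[1:]:
    t=manip.sense()["t"];cv2.imwrite("pics/%s_%06.2f.png"%(n,t),viewer.snapshot(n))
exec(open("st.py").read())
E
python3 -m creep '[{"slide":[0,0.28,-0.66],"angular":[0,0,0],"claw":-1},{"slide":[0,0.64,-1.02],"angular":[0,0,0],"claw":-1},{"slide":[0,1.15,-1.13],"angular":[0,0,0],"claw":-1},{"slide":[0,1.41,-0.78],"angular":[0,0,0],"claw":-1},{"slide":[0,1.58,-0.38],"angular":[0,0,0],"claw":-1},{"slide":[0,1.61,0.06],"angular":[0,0,0],"claw":-1},{"slide":[0,1.54,0.48],"angular":[0,0,0],"claw":-1},{"slide":[0,1.36,0.88],"angular":[0,0,0],"claw":-1},{"slide":[0,1.07,1.20],"angular":[0,0,0],"claw":-1},{"slide":[0,0.71,1.45],"angular":[0,0,0],"claw":-1}]' >/dev/null
python3 snap.py scene side
python3 -m creep '[{"slide":[0,0.30,1.59],"angular":[0,0,0],"claw":-1},{"slide":[0,-0.13,1.61],"angular":[0,0,0],"claw":-1},{"slide":[0,-0.56,1.51],"angular":[0,0,0],"claw":-1},{"slide":[0,-0.94,1.32],"angular":[0,0,0],"claw":-1},{"slide":[0,-1.26,1.01],"angular":[0,0,0],"claw":-1}]' >/dev/null
python3 snap.py scene side
python3 -m creep '[{"slide":[0,-1.48,0.64],"angular":[0,0,0],"claw":-1},{"slide":[0,-1.60,0.22],"angular":[0,0,0],"claw":-1},{"slide":[0,-1.61,-0.21],"angular":[0,0,0],"claw":-1},{"slide":[0,-1.48,-0.64],"angular":[0,0,0],"claw":-1},{"slide":[0,-1.26,-1.00],"angular":[0,0,0],"claw":-1}]' >/dev/null
python3 snap.py scene side
python3 -m creep '[{"slide":[0,-0.95,-1.31],"angular":[0,0,0],"claw":-1},{"slide":[0,-0.57,-1.51],"angular":[0,0,0],"claw":-1},{"slide":[0,-0.14,-1.61],"angular":[0,0,0],"claw":-1},{"slide":[0,0.29,-1.59],"angular":[0,0,0],"claw":-1},{"slide":[0,0.70,-1.45],"angular":[0,0,0],"claw":-1}]' >/dev/null
python3 snap.py scene side
python3 -m creep '[{"slide":[0,1.07,-1.21],"angular":[0,0,0],"claw":-1},{"slide":[0,1.35,-0.89],"angular":[0,0,0],"claw":-1},{"slide":[0,1.54,-0.49],"angular":[0,0,0],"claw":-1},{"slide":[0,1.61,-0.06],"angular":[0,0,0],"claw":-1},{"slide":[0,1.58,0.37],"angular":[0,0,0],"claw":-1}]' >/dev/null
python3 snap.py scene side
python3 - <<'E'
import cv2,glob,numpy as np
F=["pics/a3.png"]+sorted(glob.glob("pics/scene_*"));G=["pics/b3.png"]+sorted(glob.glob("pics/side_*"))
f=lambda im:cv2.resize(im,(133,133),interpolation=cv2.INTER_CUBIC)
g=lambda im:cv2.resize(im,(266,266),interpolation=cv2.INTER_CUBIC)
A=[g(cv2.imread(p)[155:225,265:335]) for p in F];B=[g(cv2.imread(p)[130:190,215:275]) for p in G]
h=lambda im:cv2.resize(im,(200,200))
cv2.imwrite("pics/m4.png",np.vstack([np.hstack([h(x) for x in A[2:6]]),np.hstack([h(x) for x in B[2:6]]),np.hstack([h(x) for x in (A[0],B[0],A[1],B[1])])]))
E
```

```text
t6.30 loc [  58.9 -288.4  145.5] F [-3.6 -2.9 -0.3] rv [ 0.003  0.003 -0.002] gap 0.338
t6.82 loc [  31.4 -288.6   77.8] F [-3.3 -0.   3.5] rv [ 0.003  0.003 -0.003] gap 0.338
t7.33 loc [ -42.4 -288.8   88.5] F [-5.4 -2.6 -5. ] rv [ 0.005  0.005 -0.003] gap 0.334
t7.85 loc [ -46.3 -288.9  166. ] F [-7.5 -1.7  6.3] rv [ 0.01   0.007 -0.002] gap 0.341
t8.37 loc [  25.7 -288.6  184.4] F [-1.  -3.8 -2. ] rv [ 0.009  0.005 -0.002] gap 0.340
```

View pics/m4.png

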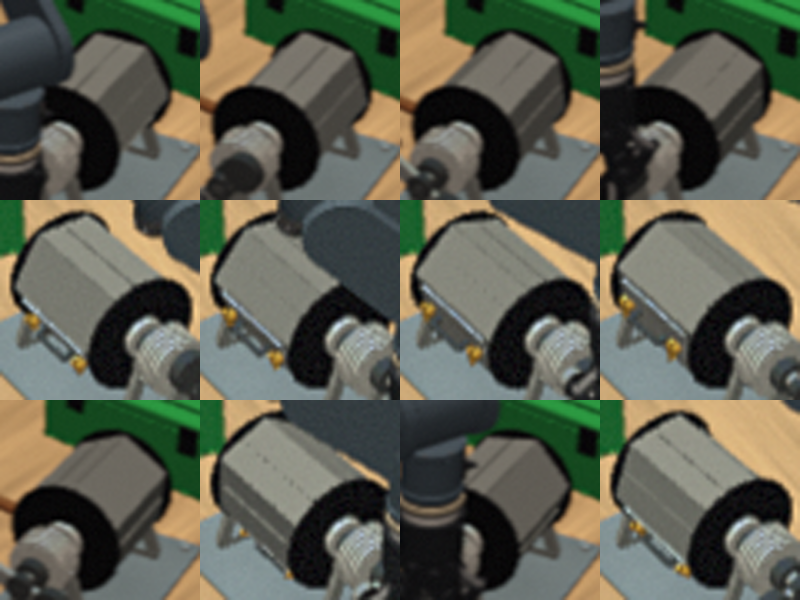

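```bash
cat > est.py <<'E'
import cv2,glob,sys
from h import *
C={n:viewer.calibration(n) for n in("scene","side")}
ys=np.linspace(-.07,.07,29)
def pts(r,t,a,y): # radial a-normal r, tangential t, about +y
    n=np.array([np.sin(a),0,np.cos(a)]);u=np.array([np.cos(a),0,-np.sin(a)])
    return np.array([r*n+t*u+[0,v,.145] for v in np.atleast_1d(y)])@M.T+X0
def vis(c,a):
    n=M@[np.sin(a),0,np.cos(a)];d=c["T"][:3,3]-(X0+[0,0,.145]);d=d/np.linalg.norm(d);return n@d
def edge(n,g,th):
    c=C[n];s=0
    for k in range(6):
        a=th+k*np.pi/3;b=a+np.pi/3
        if min(vis(c,a),vis(c,b))<.12: continue
        v=[]
        for P in (pts(.065,.0375-.009,a,ys),pts(.065,-.0375+.009,b,ys)):
            q=proj(c,P).astype(np.float32);v.append(cv2.remap(g,q[:,:1],q[:,1:],1)[:,0])
        s+=abs(np.median(v[0]-v[1]))
    return s
def brass(im):
    h=cv2.cvtColor(im,cv2.COLOR_BGR2HSV).astype(float)
    return cv2.GaussianBlur(((h[...,1]>150)&(h[...,0]<25)&(h[...,0]>12)&(h[...,2]>110)).astype(np.float32),(0,0),1.2)
NY,NR=.048,.077
def nuts(n,b,th):
    if vis(C[n],th)<-.1: return 0
    q=proj(C[n],pts(NR,0,th,[-NY,NY])).astype(np.float32)
    return float(np.mean(cv2.remap(b,q[:,:1],q[:,1:],1)))
TH=np.arange(-np.pi,np.pi,.02)
def run(fs):
    e=0;u=0
    for f in fs:
        n="scene" if "scene" in f else "side";im=cv2.imread(f);g=cv2.cvtColor(im,cv2.COLOR_BGR2GRAY).astype(np.float32);b=brass(im)
        e=e+np.array([edge(n,g,t) for t in TH[:53]]);u=u+np.array([nuts(n,b,t) for t in TH])
    i=np.argmax(u);j=np.argmax(e)
    E=(TH[j]+np.pi/6)%(np.pi/3)-np.pi/6
    c=E+np.pi/3*np.arange(-3,4);near=c[np.argmin(abs(c-TH[i]))]
    print(fs[-1][-10:-4],"nut %.2f (%.2f)"%(TH[i],u[i]),"edge %.2f (%.0f)"%(near,e[j]),"cands",c.round(2))
    return TH[i],u[i],near
if __name__=="__main__":
    ts=sys.argv[1:] or sorted({f[-10:-4] for f in glob.glob("pics/scene_*")|{} } if 0 else {f[-10:-4] for f in glob.glob("pics/scene_*")})
    for t in ts:
        t=float(t);run([f for f in sorted(glob.glob("pics/s*_*.png")) if abs(float(f[-10:-4])-t)<.07 and float(f[-10:-4])>=t-.001])
E
python3 est.py
python3 - <<'E'
import cv2,numpy as np,glob
from est import *
for f in sorted(glob.glob("pics/side_*")):
    b=cv2.imread(f);m=(brass(b)>.25).astype(np.uint8);n,l,s,c=cv2.connectedComponentsWithStats(m)
    print(f,[(c[i].round(1).tolist(),int(s[i,4])) for i in range(1,n) if 205<c[i][0]<275 and 130<c[i][1]<200])
for th in(-1.9,-1.7,-1.5):print(th,proj(C["side"],pts(NR,0,th,[-NY,NY])).round(1).tolist())
E
```

```text
006.25 nut -2.30 (0.36) edge -2.32 (100) cands [-3.37 -2.32 -1.27 -0.23  0.82  1.87  2.91]
006.77 nut -2.12 (0.58) edge -2.10 (63) cands [-3.15 -2.1  -1.05 -0.01  1.04  2.09  3.13]
007.28 nut -2.00 (0.67) edge -1.49 (98) cands [-3.59 -2.54 -1.49 -0.45  0.6   1.65  2.69]
007.80 nut -1.82 (0.67) edge -1.77 (83) cands [-2.82 -1.77 -0.73  0.32  1.37  2.41  3.46]
008.32 nut -1.68 (0.63) edge -1.65 (115) cands [-2.7  -1.65 -0.61  0.44  1.49  2.53  3.58]
pics/side_006.25.png [([225.5, 168.0], 10), ([239.6, 180.6], 13)]
pics/side_006.77.png [([224.2, 165.6], 16), ([238.5, 178.8], 13)]
pics/side_007.28.png [([223.5, 164.6], 19), ([237.6, 177.2], 16)]
pics/side_007.80.png [([222.6, 162.5], 19), ([236.6, 175.8], 19)]
pics/side_008.32.png [([222.5, 161.1], 15), ([236.4, 173.9], 19)]
-1.9 [[236.4, 176.2], [223.2, 163.8]]
-1.7 [[235.6, 173.7], [222.3, 161.3]]
-1.5 [[235.5, 170.8], [222.1, 158.4]]
```

```bash
cat > dyn.py <<'E'
from h import *
from scipy.optimize import least_squares
ROW=1/12
def sim(segs,th,w,p,t=0.,out=None):
    """segs: (dur,dphi); p: J,fric,grav,coup scales"""
    J=.0099*p[0];fr=.018*p[1];g=.0115*p[2];k=.012*p[3]
    for dur,dphi in segs:
        n=max(1,round(dur/.00417));h=dur/n;wc=dphi/dur
        for _ in range(n):
            tq=k*(wc-w)+.003*np.tanh((wc-w)/.03)+g*np.sin(th)-.001*w
            if abs(w)<1e-3 and abs(tq)<fr: w=0.
            else:
                s=np.sign(w) if abs(w)>1e-3 else np.sign(tq)
                w2=w+h*(tq-s*fr)/J
                w=0. if w*w2<0 else w2
            th+=h*w;t+=h
            if out is not None: out.append((t,th,w))
    return th,w
H=[(ROW,x) for x in [.12,.2]+[.27]*8]+[(.1,0)]
for _ in range(4): H+=[(ROW,.27)]*5+[(.1,0)]
T0=5.37
Z=[(6.25,-2.30),(6.77,-2.11),(7.28,-2.0),(7.80,-1.81),(8.32,-1.67)]
exec(open("hist.py").read())
def path(x):
    o=[(T0,x[0],0.)];sim(H,x[0],0.,x[1:],T0,o);return np.array(o)
def fit():
    zt,zv=np.array(Z).T
    def r(x):
        o=path(x);return np.r_[(np.interp(zt,o[:,0],o[:,1])-zv)/.05,(x[1:]-1)/[.2,.2,.2,.1]]
    s=least_squares(r,[-2.3,1,1,1,1],diff_step=1e-3);o=path(s.x)
    print("fit",s.x.round(3),"res",(r(s.x)[:len(zt)]*.05).round(2),"now t%.2f th %.2f w %.2f phi %.3f"%(o[-1,0],o[-1,1],o[-1,2],PHI0+sum(d for _,d in H)))
    return s.x,o
PHI0=-1.231
def plan(th,w,p,n,phi,target=2.1,lo=0,hi=5.5,every=20,pre=0.1,prev=None,slew=9):
    incs=[];mn=9;mx=-9
    for i in range(n):
        tg=target+(pre if (i+1)%every in(0,every-1,every-2) else 0)
        best=min(np.arange(lo,hi,.06) if prev is None else [c for c in np.arange(lo,hi,.06) if abs(c-prev)<=slew],key=lambda c:abs(sim([(ROW,c*ROW)],th,w,p)[1]-tg))
        prev=best;inc=round(best*ROW,3);incs.append(inc);th,w=sim([(ROW,inc)],th,w,p);mn=min(mn,w);mx=max(mx,w)
        if (i+1)%every==0: th,w=sim([(.05,0)],th,w,p);mn=min(mn,w)
    print("incs",incs);print("end th %.2f w %.2f  w last range"%(th,w),round(mn,2),round(mx,2));circ(phi,incs);return incs
E
echo "">hist.py
python3 - <<'E'
from dyn import *
x,o=fit()
plan(o[-1,1],o[-1,2],x[1:],20,PHI0+sum(d for _,d in H),slew=1.2,prev=3.2,hi=5.2)
E
python3 est.py
```

```text
fit [-2.61   1.091  1.09   0.97   0.961] res [-0.03  0.    0.06  0.01 -0.03] now t8.37 th -1.70 w 0.00 phi 6.649
incs [np.float64(0.365), np.float64(0.43), np.float64(0.43), np.float64(0.43), np.float64(0.43), np.float64(0.43), np.float64(0.43), np.float64(0.43), np.float64(0.43), np.float64(0.43), np.float64(0.43), np.float64(0.43), np.float64(0.43), np.float64(0.43), np.float64(0.43), np.float64(0.335), np.float64(0.295), np.float64(0.39), np.float64(0.29), np.float64(0.275)]
end th 0.79 w 2.01  w last range 0.17 2.2
[0,1.85,1.13] [0,1.50,2.08] [0,0.50,2.51] [0,-0.60,2.49] [0,-1.58,2.01] [0,-2.27,1.18] [0,-2.56,0.11] [0,-2.37,-0.96] [0,-1.76,-1.86] [0,-0.82,-2.42]
[0,0.26,-2.55] [0,1.30,-2.20] [0,2.11,-1.46] [0,2.52,-0.46] [0,2.47,0.64] [0,1.62,1.19] [0,1.02,1.44] [0,0.64,2.23] [0,-0.11,1.73] [0,-0.55,1.55]
end phi 14.619 (2.053)
006.25 nut -2.30 (0.36) edge -2.32 (100) cands [-3.37 -2.32 -1.27 -0.23  0.82  1.87  2.91]
006.77 nut -2.12 (0.58) edge -2.10 (63) cands [-3.15 -2.1  -1.05 -0.01  1.04  2.09  3.13]
007.28 nut -2.00 (0.67) edge -1.49 (98) cands [-3.59 -2.54 -1.49 -0.45  0.6   1.65  2.69]
007.80 nut -1.82 (0.67) edge -1.77 (83) cands [-2.82 -1.77 -0.73  0.32  1.37  2.41  3.46]
008.32 nut -1.68 (0.63) edge -1.65 (115) cands [-2.7  -1.65 -0.61  0.44  1.49  2.53  3.58]
```

```bash

python3 -m creep '[{"slide":[0,1.85,1.13],"angular":[0,0,0],"claw":-1},{"slide":[0,1.50,2.08],"angular":[0,0,0],"claw":-1},{"slide":[0,0.50,2.51],"angular":[0,0,0],"claw":-1},{"slide":[0,-0.60,2.49],"angular":[0,0,0],"claw":-1},{"slide":[0,-1.58,2.01],"angular":[0,0,0],"claw":-1},{"slide":[0,-2.27,1.18],"angular":[0,0,0],"claw":-1},{"slide":[0,-2.56,0.11],"angular":[0,0,0],"claw":-1},{"slide":[0,-2.37,-0.96],"angular":[0,0,0],"claw":-1},{"slide":[0,-1.76,-1.86],"angular":[0,0,0],"claw":-1},{"slide":[0,-0.82,-2.42],"angular":[0,0,0],"claw":-1}]' >/dev/null
python3 snap.py side
python3 -m creep '[{"slide":[0,0.26,-2.55],"angular":[0,0,0],"claw":-1},{"slide":[0,1.30,-2.20],"angular":[0,0,0],"claw":-1},{"slide":[0,2.11,-1.46],"angular":[0,0,0],"claw":-1},{"slide":[0,2.52,-0.46],"angular":[0,0,0],"claw":-1},{"slide":[0,2.47,0.64],"angular":[0,0,0],"claw":-1},{"slide":[0,1.62,1.19],"angular":[0,0,0],"claw":-1},{"slide":[0,1.02,1.44],"angular":[0,0,0],"claw":-1},{"slide":[0,0.64,2.23],"angular":[0,0,0],"claw":-1},{"slide":[0,-0.11,1.73],"angular":[0,0,0],"claw":-1},{"slide":[0,-0.55,1.55],"angular":[0,0,0],"claw":-1}]' >/dev/null
python3 snap.py scene
python3 - <<'E'
import glob
from est import *
for t in sorted(glob.glob("pics/s*_*.png"),key=lambda f:f[-10:])[-2:]: print(t);run([t])
E
cat > hist.py <<'E'
H+=[(ROW,a) for a in [.365]+[.43]*9]+[(.05,0)]+[(ROW,a) for a in [.43]*5+[.335,.295,.39,.29,.275]]+[(.05,0)]
E
python3 - <<'E'
from dyn import *
fit()
E
```

```text
t9.25 loc [ -58.7 -288.9  127.2] F [-11.4  -3.1   2. ] rv [ 0.008  0.006 -0.003] gap 0.342
t10.13 loc [  51.6 -288.4   97.6] F [-3.  -2.7 -3.2] rv [-0.002  0.003 -0.002] gap 0.336
pics/side_009.20.png
009.20 nut -1.04 (0.62) edge -1.51 (108) cands [-3.61 -2.56 -1.51 -0.47  0.58  1.63  2.67]
pics/scene_010.08.png
010.08 nut 0.46 (0.61) edge 0.48 (113) cands [-2.66 -1.61 -0.57  0.48  1.53  2.57  3.62]
fit [-2.61   1.091  1.09   0.97   0.961] res [-0.03  0.    0.06  0.01 -0.03] now t10.14 th 0.74 w 1.92 phi 14.619
```

```bash
cat >> hist.py <<'E'
Z+=[(9.20,-1.04),(10.08,.46)]
E
python3 - <<'E'
from dyn import *
x,o=fit()
plan(o[-1,1],o[-1,2],x[1:],20,PHI0+sum(d for _,d in H),hi=5.2,prev=3.4,slew=.8)
E
```

```text
fit [-2.574  1.182  1.044  0.989  0.935] res [-0.02 -0.    0.06 -0.   -0.04  0.    0.01] now t10.14 th 0.57 w 1.82 phi 14.619
incs [np.float64(0.345), np.float64(0.41), np.float64(0.345), np.float64(0.28), np.float64(0.215), np.float64(0.16), np.float64(0.225), np.float64(0.23), np.float64(0.23), np.float64(0.245), np.float64(0.25), np.float64(0.265), np.float64(0.275), np.float64(0.29), np.float64(0.305), np.float64(0.32), np.float64(0.335), np.float64(0.4), np.float64(0.42), np.float64(0.38)]
end th 4.20 w 1.96  w last range 1.92 2.23
[0,-1.26,1.63] [0,-2.09,1.26] [0,-2.04,0.33] [0,-1.65,-0.25] [0,-1.19,-0.50] [0,-0.80,-0.53] [0,-0.96,-0.95] [0,-0.73,-1.16] [0,-0.46,-1.30] [0,-0.14,-1.46]
[0,0.23,-1.48] [0,0.62,-1.46] [0,1.04,-1.28] [0,1.42,-0.99] [0,1.73,-0.56] [0,1.91,0.00] [0,1.90,0.64] [0,1.83,1.52] [0,1.12,2.24] [0,0.15,2.26]
end phi 20.544 (1.694)
```

```bash

python3 -m creep '[{"slide":[0,-1.26,1.63],"angular":[0,0,0],"claw":-1},{"slide":[0,-2.09,1.26],"angular":[0,0,0],"claw":-1},{"slide":[0,-2.04,0.33],"angular":[0,0,0],"claw":-1},{"slide":[0,-1.65,-0.25],"angular":[0,0,0],"claw":-1},{"slide":[0,-1.19,-0.50],"angular":[0,0,0],"claw":-1},{"slide":[0,-0.80,-0.53],"angular":[0,0,0],"claw":-1},{"slide":[0,-0.96,-0.95],"angular":[0,0,0],"claw":-1},{"slide":[0,-0.73,-1.16],"angular":[0,0,0],"claw":-1},{"slide":[0,-0.46,-1.30],"angular":[0,0,0],"claw":-1},{"slide":[0,-0.14,-1.46],"angular":[0,0,0],"claw":-1}]' >/dev/null
python3 -m creep '[{"slide":[0,0.23,-1.48],"angular":[0,0,0],"claw":-1},{"slide":[0,0.62,-1.46],"angular":[0,0,0],"claw":-1},{"slide":[0,1.04,-1.28],"angular":[0,0,0],"claw":-1},{"slide":[0,1.42,-0.99],"angular":[0,0,0],"claw":-1},{"slide":[0,1.73,-0.56],"angular":[0,0,0],"claw":-1},{"slide":[0,1.91,0.00],"angular":[0,0,0],"claw":-1},{"slide":[0,1.90,0.64],"angular":[0,0,0],"claw":-1},{"slide":[0,1.83,1.52],"angular":[0,0,0],"claw":-1},{"slide":[0,1.12,2.24],"angular":[0,0,0],"claw":-1},{"slide":[0,0.15,2.26],"angular":[0,0,0],"claw":-1}]' >/dev/null
python3 snap.py side
python3 - <<'E'
import glob
from est import *
for t in sorted(glob.glob("pics/s*_*.png"),key=lambda f:f[-10:])[-1:]: print(t);run([t])
E
cat >> hist.py <<'E'
H+=[(ROW,a) for a in [.345,.41,.345,.28,.215,.16,.225,.23,.23,.245,.25,.265,.275,.29,.305,.32,.335,.4,.42,.38]]+[(.05,0)]
E
python3 - <<'E'
from dyn import *
x,o=fit()
E
```

```text
t11.85 loc [  59.2 -288.4  116.1] F [-0.3 -2.5 -3.3] rv [-0.002  0.003 -0.001] gap 0.336
pics/side_011.80.png
011.80 nut -2.00 (0.66) edge -1.97 (20) cands [-3.02 -1.97 -0.93  0.12  1.17  2.21  3.26]
fit [-2.574  1.182  1.044  0.989  0.935] res [-0.02 -0.    0.06 -0.   -0.04  0.    0.01] now t11.85 th 4.20 w 1.96 phi 20.544
```

```bash
cat >> hist.py <<'E'
Z+=[(11.80,4.28)]
E
python3 - <<'E'
from dyn import *
x,o=fit()
i=o[:,0]>10.2;print(o[i,2].min(),o[i,2].max())
plan(o[-1,1],o[-1,2],x[1:],20,PHI0+sum(d for _,d in H),hi=5.2,prev=4.2,slew=.8)
E
```

```text
fit [-2.599  1.157  0.968  1.115  0.93 ] res [-0.03  0.    0.06  0.   -0.04 -0.    0.02 -0.01] now t11.85 th 4.38 w 1.97 phi 20.544
1.9709559472606615 2.337364274388417
incs [np.float64(0.415), np.float64(0.43), np.float64(0.43), np.float64(0.405), np.float64(0.385), np.float64(0.38), np.float64(0.365), np.float64(0.355), np.float64(0.335), np.float64(0.325), np.float64(0.305), np.float64(0.29), np.float64(0.275), np.float64(0.26), np.float64(0.24), np.float64(0.23), np.float64(0.22), np.float64(0.285), np.float64(0.245), np.float64(0.215)]
end th 7.98 w 2.05  w last range 2.0 2.2
[0,-0.80,2.34] [0,-1.75,1.86] [0,-2.37,0.97] [0,-2.41,-0.07] [0,-2.10,-0.95] [0,-1.56,-1.64] [0,-0.83,-2.01] [0,-0.07,-2.12] [0,0.62,-1.90] [0,1.17,-1.55]
[0,1.49,-1.05] [0,1.65,-0.53] [0,1.65,-0.06] [0,1.51,0.37] [0,1.27,0.67] [0,1.03,0.91] [0,0.77,1.07] [0,0.62,1.58] [0,0.16,1.46] [0,-0.16,1.28]
end phi 26.934 (1.801)
```

```bash

python3 -m creep '[{"slide":[0,-0.80,2.34],"angular":[0,0,0],"claw":-1},{"slide":[0,-1.75,1.86],"angular":[0,0,0],"claw":-1},{"slide":[0,-2.37,0.97],"angular":[0,0,0],"claw":-1},{"slide":[0,-2.41,-0.07],"angular":[0,0,0],"claw":-1},{"slide":[0,-2.10,-0.95],"angular":[0,0,0],"claw":-1},{"slide":[0,-1.56,-1.64],"angular":[0,0,0],"claw":-1},{"slide":[0,-0.83,-2.01],"angular":[0,0,0],"claw":-1},{"slide":[0,-0.07,-2.12],"angular":[0,0,0],"claw":-1},{"slide":[0,0.62,-1.90],"angular":[0,0,0],"claw":-1},{"slide":[0,1.17,-1.55],"angular":[0,0,0],"claw":-1}]' >/dev/null
python3 -m creep '[{"slide":[0,1.49,-1.05],"angular":[0,0,0],"claw":-1},{"slide":[0,1.65,-0.53],"angular":[0,0,0],"claw":-1},{"slide":[0,1.65,-0.06],"angular":[0,0,0],"claw":-1},{"slide":[0,1.51,0.37],"angular":[0,0,0],"claw":-1},{"slide":[0,1.27,0.67],"angular":[0,0,0],"claw":-1},{"slide":[0,1.03,0.91],"angular":[0,0,0],"claw":-1},{"slide":[0,0.77,1.07],"angular":[0,0,0],"claw":-1},{"slide":[0,0.62,1.58],"angular":[0,0,0],"claw":-1},{"slide":[0,0.16,1.46],"angular":[0,0,0],"claw":-1},{"slide":[0,-0.16,1.28],"angular":[0,0,0],"claw":-1}]' >/dev/null
python3 snap.py scene
python3 - <<'E'
import glob
from est import *
for t in sorted(glob.glob("pics/s*_*.png"),key=lambda f:f[-10:])[-1:]: print(t);z=run([t]);t=float(t[-10:-4])
z=max(z[0],-9) 
open("hist.py","a").write("""H+=[(ROW,a) for a in [.415,.43,.43,.405,.385,.38,.365,.355,.335,.325,.305,.29,.275,.26,.24,.23,.22,.285,.245,.215]]+[(.05,0)]
Z+=[(%.2f,%.3f+2*np.pi)]
"""%(t,z))
from dyn import *
x,o=fit()
i=o[:,0]>10.2;print(o[i,2].min(),o[i,2].max())
plan(o[-1,1],o[-1,2],x[1:],20,PHI0+sum(d for _,d in H),hi=5.2,prev=2.6,slew=.8)
E
```

```text
t13.57 loc [  58.4 -288.4  112.5] F [-3.7 -1.4 -0.7] rv [ 0.     0.003 -0.002] gap 0.339
pics/scene_013.52.png
013.52 nut 1.76 (0.61) edge 1.35 (48) cands [-2.84 -1.79 -0.75  0.3   1.35  2.39  3.44]
fit [-2.602  1.202  0.92   1.17   0.922] res [-0.03  0.    0.07  0.01 -0.03 -0.   -0.01  0.03 -0.02] now t13.57 th 8.13 w 2.17 phi 26.934
1.969754200656532 2.345099198587071
incs [np.float64(0.17), np.float64(0.21), np.float64(0.215), np.float64(0.23), np.float64(0.245), np.float64(0.26), np.float64(0.275), np.float64(0.295), np.float64(0.315), np.float64(0.33), np.float64(0.345), np.float64(0.36), np.float64(0.37), np.float64(0.38), np.float64(0.39), np.float64(0.395), np.float64(0.395), np.float64(0.43), np.float64(0.43), np.float64(0.42)]
end th 11.75 w 1.97  w last range 1.97 2.2
[0,-0.31,0.97] [0,-0.61,1.10] [0,-0.85,0.97] [0,-1.11,0.81] [0,-1.36,0.56] [0,-1.54,0.22] [0,-1.63,-0.21] [0,-1.62,-0.71] [0,-1.41,-1.23] [0,-1.00,-1.70]
[0,-0.40,-2.02] [0,0.34,-2.12] [0,1.11,-1.92] [0,1.77,-1.41] [0,2.23,-0.65] [0,2.34,0.24] [0,2.07,1.13] [0,1.56,2.03] [0,0.58,2.49] [0,-0.49,2.46]
end phi 33.394 (1.978)
```

```bash

python3 -m creep '[{"slide":[0,-0.31,0.97],"angular":[0,0,0],"claw":-1},{"slide":[0,-0.61,1.10],"angular":[0,0,0],"claw":-1},{"slide":[0,-0.85,0.97],"angular":[0,0,0],"claw":-1},{"slide":[0,-1.11,0.81],"angular":[0,0,0],"claw":-1},{"slide":[0,-1.36,0.56],"angular":[0,0,0],"claw":-1},{"slide":[0,-1.54,0.22],"angular":[0,0,0],"claw":-1},{"slide":[0,-1.63,-0.21],"angular":[0,0,0],"claw":-1},{"slide":[0,-1.62,-0.71],"angular":[0,0,0],"claw":-1},{"slide":[0,-1.41,-1.23],"angular":[0,0,0],"claw":-1},{"slide":[0,-1.00,-1.70],"angular":[0,0,0],"claw":-1}]' >/dev/null
python3 -m creep '[{"slide":[0,-0.40,-2.02],"angular":[0,0,0],"claw":-1},{"slide":[0,0.34,-2.12],"angular":[0,0,0],"claw":-1},{"slide":[0,1.11,-1.92],"angular":[0,0,0],"claw":-1},{"slide":[0,1.77,-1.41],"angular":[0,0,0],"claw":-1},{"slide":[0,2.23,-0.65],"angular":[0,0,0],"claw":-1},{"slide":[0,2.34,0.24],"angular":[0,0,0],"claw":-1},{"slide":[0,2.07,1.13],"angular":[0,0,0],"claw":-1},{"slide":[0,1.56,2.03],"angular":[0,0,0],"claw":-1},{"slide":[0,0.58,2.49],"angular":[0,0,0],"claw":-1},{"slide":[0,-0.49,2.46],"angular":[0,0,0],"claw":-1}]' >/dev/null
python3 snap.py side
python3 - <<'E'
import glob
from est import *
for t in sorted(glob.glob("pics/s*_*.png"),key=lambda f:f[-10:])[-1:]: print(t);z=run([t]);t=float(t[-10:-4])
z=max(z[0],-9) 
open("hist.py","a").write("""H+=[(ROW,a) for a in [.17,.21,.215,.23,.245,.26,.275,.295,.315,.33,.345,.36,.37,.38,.39,.395,.395,.43,.43,.42]]+[(.05,0)]
Z+=[(%.2f,%.3f+4*np.pi)]
"""%(t,z))
from dyn import *
x,o=fit()
i=o[:,0]>10.2;print(o[i,2].min(),o[i,2].max())
plan(o[-1,1],o[-1,2],x[1:],20,PHI0+sum(d for _,d in H),hi=5.2,prev=4.8,slew=.8)
E
```

```text
t15.28 loc [  52.5 -288.4   99.4] F [-1.3 -3.9 -4.1] rv [-0.006  0.003 -0.001] gap 0.340
pics/side_015.23.png
015.23 nut -0.92 (0.58) edge -0.97 (89) cands [-3.06 -2.01 -0.97  0.08  1.13  2.17  3.22]
fit [-2.602  1.204  0.917  1.171  0.921] res [-0.03  0.    0.07  0.02 -0.02 -0.   -0.01  0.03 -0.02 -0.  ] now t15.29 th 11.76 w 1.97 phi 33.394
1.9683028847956816 2.343706514160007
incs [np.float64(0.43), np.float64(0.405), np.float64(0.34), np.float64(0.305), np.float64(0.295), np.float64(0.28), np.float64(0.26), np.float64(0.245), np.float64(0.23), np.float64(0.215), np.float64(0.21), np.float64(0.195), np.float64(0.195), np.float64(0.19), np.float64(0.195), np.float64(0.195), np.float64(0.205), np.float64(0.27), np.float64(0.285), np.float64(0.25)]
end th 15.37 w 2.03  w last range 2.03 2.2
[0,-1.49,2.08] [0,-2.08,1.22] [0,-2.01,0.32] [0,-1.80,-0.30] [0,-1.57,-0.79] [0,-1.23,-1.14] [0,-0.81,-1.33] [0,-0.43,-1.40] [0,-0.08,-1.37] [0,0.21,-1.27]
[0,0.46,-1.17] [0,0.64,-0.98] [0,0.81,-0.84] [0,0.94,-0.65] [0,1.07,-0.46] [0,1.14,-0.26] [0,1.23,-0.02] [0,1.57,0.35] [0,1.50,0.82] [0,1.08,1.03]
end phi 38.589 (0.890)
```

```bash

python3 -m creep '[{"slide":[0,-1.49,2.08],"angular":[0,0,0],"claw":-1},{"slide":[0,-2.08,1.22],"angular":[0,0,0],"claw":-1},{"slide":[0,-2.01,0.32],"angular":[0,0,0],"claw":-1},{"slide":[0,-1.80,-0.30],"angular":[0,0,0],"claw":-1},{"slide":[0,-1.57,-0.79],"angular":[0,0,0],"claw":-1},{"slide":[0,-1.23,-1.14],"angular":[0,0,0],"claw":-1},{"slide":[0,-0.81,-1.33],"angular":[0,0,0],"claw":-1},{"slide":[0,-0.43,-1.40],"angular":[0,0,0],"claw":-1},{"slide":[0,-0.08,-1.37],"angular":[0,0,0],"claw":-1},{"slide":[0,0.21,-1.27],"angular":[0,0,0],"claw":-1}]' >/dev/null
python3 -m creep '[{"slide":[0,0.46,-1.17],"angular":[0,0,0],"claw":-1},{"slide":[0,0.64,-0.98],"angular":[0,0,0],"claw":-1},{"slide":[0,0.81,-0.84],"angular":[0,0,0],"claw":-1},{"slide":[0,0.94,-0.65],"angular":[0,0,0],"claw":-1},{"slide":[0,1.07,-0.46],"angular":[0,0,0],"claw":-1},{"slide":[0,1.14,-0.26],"angular":[0,0,0],"claw":-1},{"slide":[0,1.23,-0.02],"angular":[0,0,0],"claw":-1},{"slide":[0,1.57,0.35],"angular":[0,0,0],"claw":-1},{"slide":[0,1.50,0.82],"angular":[0,0,0],"claw":-1},{"slide":[0,1.08,1.03],"angular":[0,0,0],"claw":-1}]' >/dev/null
python3 snap.py scene
python3 - <<'E'
import glob
from est import *
for t in sorted(glob.glob("pics/s*_*.png"),key=lambda f:f[-10:])[-1:]: print(t);z=run([t]);t=float(t[-10:-4])
open("hist.py","a").write("""H+=[(ROW,a) for a in [.43,.405,.34,.305,.295,.28,.26,.245,.23,.215,.21,.195,.195,.19,.195,.195,.205,.27,.285,.25]]+[(.05,0)]
""")
from dyn import *
x,o=fit()
plan(o[-1,1],o[-1,2],x[1:],20,PHI0+sum(d for _,d in H),hi=5.2,prev=3,slew=.8)
E
```

```text
t17.00 loc [  49.9 -288.5  164.5] F [-0.7 -1.5 -3.2] rv [ 0.005  0.004 -0.002] gap 0.336
pics/scene_016.95.png
016.95 nut -3.14 (0.00) edge -3.57 (65) cands [-3.57 -2.52 -1.47 -0.43  0.62  1.67  2.71]
fit [-2.602  1.204  0.917  1.171  0.921] res [-0.03  0.    0.07  0.02 -0.02 -0.   -0.01  0.03 -0.02 -0.  ] now t17.00 th 15.37 w 2.03 phi 38.589
incs [np.float64(0.315), np.float64(0.305), np.float64(0.3), np.float64(0.32), np.float64(0.335), np.float64(0.355), np.float64(0.365), np.float64(0.375), np.float64(0.385), np.float64(0.39), np.float64(0.395), np.float64(0.395), np.float64(0.39), np.float64(0.385), np.float64(0.375), np.float64(0.36), np.float64(0.35), np.float64(0.415), np.float64(0.355), np.float64(0.31)]
end th 18.99 w 2.02  w last range 2.02 2.2
[0,0.94,1.63] [0,0.39,1.78] [0,-0.16,1.79] [0,-0.74,1.76] [0,-1.33,1.50] [0,-1.86,1.01] [0,-2.16,0.30] [0,-2.18,-0.51] [0,-1.88,-1.31] [0,-1.26,-1.96]
[0,-0.42,-2.31] [0,0.50,-2.31] [0,1.33,-1.90] [0,1.93,-1.25] [0,2.19,-0.44] [0,2.12,0.37] [0,1.80,1.05] [0,1.52,1.95] [0,0.58,2.04] [0,-0.10,1.85]
end phi 45.764 (1.782)
```

```bash
python3 - <<'E'
from dyn import *
x,o=fit();th,w=o[-1,1:]
I=[.315,.305,.3,.32,.335,.355,.365,.375,.385,.39,.395,.395,.39,.385,.375]
for n in range(10,16):
  for v in (0,.1,.2,.3):
    inc=I[:n]+[v,v/2]+[0]*12
    e,ww=sim([(ROW,a) for a in inc],th,w,x[1:])
    lo,_=sim([(ROW,a) for a in inc],th,w,x[1:]*np.array([1,.9,1,1]));hi,_=sim([(ROW,a) for a in inc],th,w,x[1:]*np.array([1,1.1,1,1]))
    print(n,v,round(e-6*np.pi,2),round(lo-6*np.pi,2),round(hi-6*np.pi,2))
circ(38.589,I[:12]+[.2,.1]);circ(38.589,I[:13]+[.1,.05]);
E
```

```text
fit [-2.602  1.204  0.917  1.171  0.921] res [-0.03  0.    0.07  0.02 -0.02 -0.   -0.01  0.03 -0.02 -0.  ] now t17.00 th 15.37 w 2.03 phi 38.589
10 0 -1.2 -1.11 -1.28
10 0.1 -1.14 -1.05 -1.23
10 0.2 -1.06 -0.96 -1.16
10 0.3 -1.0 -0.9 -1.09
11 0 -1.02 -0.92 -1.11
11 0.1 -0.96 -0.85 -1.06
11 0.2 -0.88 -0.77 -0.98
11 0.3 -0.81 -0.7 -0.92
12 0 -0.83 -0.72 -0.94
12 0.1 -0.77 -0.65 -0.88
12 0.2 -0.69 -0.56 -0.81
12 0.3 -0.62 -0.48 -0.74
13 0 -0.64 -0.51 -0.76
13 0.1 -0.58 -0.44 -0.71
13 0.2 -0.49 -0.34 -0.62
13 0.3 -0.42 -0.26 -0.55
14 0 -0.44 -0.29 -0.58
14 0.1 -0.37 -0.21 -0.52
14 0.2 -0.28 -0.11 -0.44
14 0.3 -0.2 -0.02 -0.36
15 0 -0.24 -0.06 -0.4
15 0.1 -0.16 0.03 -0.33
15 0.2 -0.06 0.14 -0.24
15 0.3 0.02 0.24 -0.16
[0,0.94,1.63] [0,0.39,1.78] [0,-0.16,1.79] [0,-0.74,1.76] [0,-1.33,1.50] [0,-1.86,1.01] [0,-2.16,0.30] [0,-2.18,-0.51] [0,-1.88,-1.31] [0,-1.26,-1.96]
[0,-0.42,-2.31] [0,0.50,-2.31] [0,0.59,-1.04] [0,0.37,-0.47]
end phi 43.124 (-0.858)
[0,0.94,1.63] [0,0.39,1.78] [0,-0.16,1.79] [0,-0.74,1.76] [0,-1.33,1.50] [0,-1.86,1.01] [0,-2.16,0.30] [0,-2.18,-0.51] [0,-1.88,-1.31] [0,-1.26,-1.96]
[0,-0.42,-2.31] [0,0.50,-2.31] [0,1.33,-1.90] [0,0.45,-0.40] [0,0.24,-0.18]
end phi 43.364 (-0.618)
```

```bash

python3 -m creep '[{"slide":[0,0.94,1.63],"angular":[0,0,0],"claw":-1},{"slide":[0,0.39,1.78],"angular":[0,0,0],"claw":-1},{"slide":[0,-0.16,1.79],"angular":[0,0,0],"claw":-1},{"slide":[0,-0.74,1.76],"angular":[0,0,0],"claw":-1},{"slide":[0,-1.33,1.50],"angular":[0,0,0],"claw":-1},{"slide":[0,-1.86,1.01],"angular":[0,0,0],"claw":-1},{"slide":[0,-2.16,0.30],"angular":[0,0,0],"claw":-1},{"slide":[0,-2.18,-0.51],"angular":[0,0,0],"claw":-1},{"slide":[0,-1.88,-1.31],"angular":[0,0,0],"claw":-1},{"slide":[0,-1.26,-1.96],"angular":[0,0,0],"claw":-1}]' >/dev/null
python3 -m creep '[{"slide":[0,-0.42,-2.31],"angular":[0,0,0],"claw":-1},{"slide":[0,0.50,-2.31],"angular":[0,0,0],"claw":-1},{"slide":[0,1.33,-1.90],"angular":[0,0,0],"claw":-1},{"slide":[0,1.93,-1.25],"angular":[0,0,0],"claw":-1},{"slide":[0,2.19,-0.44],"angular":[0,0,0],"claw":-1},{"slide":[0,1.49,0.17],"angular":[0,0,0],"claw":-1},{"slide":[0,0.69,0.21],"angular":[0,0,0],"claw":-1},{"slide":[0,0,0],"angular":[0,0,0],"claw":-1},{"slide":[0,0,0],"angular":[0,0,0],"claw":-1},{"slide":[0,0,0],"angular":[0,0,0],"claw":-1}]' >/dev/null
python3 -m creep '[{"slide":[0,0,0],"angular":[0,0,0],"claw":-1},{"slide":[0,0,0],"angular":[0,0,0],"claw":-1},{"slide":[0,0,0],"angular":[0,0,0],"claw":-1},{"slide":[0,0,0],"angular":[0,0,0],"claw":-1},{"slide":[0,0,0],"angular":[0,0,0],"claw":-1},{"slide":[0,0,0],"angular":[0,0,0],"claw":-1},{"slide":[0,0,0],"angular":[0,0,0],"claw":-1}]' >/dev/null
python3 snap.py scene side
python3 - <<'E'
import glob
from est import *
L=sorted(glob.glob("pics/s*_*.png"),key=lambda f:f[-10:])[-2:]; print(L)
for t in L:run([t])
run(L)
E
```

```text
t19.35 loc [  24.2 -288.6  185.2] F [-1.2 -2.7 -4.3] rv [ 0.008  0.005 -0.003] gap 0.338
['pics/scene_019.25.png', 'pics/side_019.30.png']
019.25 nut -0.12 (0.61) edge -0.17 (52) cands [-3.31 -2.26 -1.21 -0.17  0.88  1.93  2.97]
019.30 nut -0.08 (0.47) edge -0.41 (64) cands [-3.55 -2.5  -1.45 -0.41  0.64  1.69  2.73]
019.30 nut -0.10 (1.04) edge 0.42 (104) cands [-2.72 -1.67 -0.63  0.42  1.47  2.51  3.56]
```

```bash
python3 - <<'E'
from dyn import *
p=np.array([1.204,.917,1.171,.921])
for inc in ([.15,.25,.25,.15],[.15,.3,.3,.15],[.15,.3,.15],[.15,.25,.25,.25,.15],[.15,.35,.35,.15],[.15,.3,.3,.3,.15]):
    print(inc,[round(sim([(ROW,a) for a in inc]+[(ROW,0)]*8,-.1,0.,p*np.array([1,f,1,1]))[0],3) for f in(.9,1,1.1)])
    
circ(.362,[.15,.3,.3,.15])
E
```

```text
[0.15, 0.25, 0.25, 0.15] [np.float64(-0.013), np.float64(-0.029), np.float64(-0.042)]
[0.15, 0.3, 0.3, 0.15] [np.float64(0.017), np.float64(-0.001), np.float64(-0.017)]
[0.15, 0.3, 0.15] [np.float64(-0.049), np.float64(-0.058), np.float64(-0.066)]
[0.15, 0.25, 0.25, 0.25, 0.15] [np.float64(0.048), np.float64(0.024), np.float64(0.002)]
[0.15, 0.35, 0.35, 0.15] [np.float64(0.05), np.float64(0.029), np.float64(0.011)]
[0.15, 0.3, 0.3, 0.3, 0.15] [np.float64(0.106), np.float64(0.076), np.float64(0.05)]
[0,0.82,0.38] [0,1.41,1.10] [0,1.03,1.47] [0,0.34,0.84]
end phi 1.262 (1.262)
```

```bash

python3 -m creep '[{"slide":[0,0.82,0.38],"angular":[0,0,0],"claw":-1},{"slide":[0,1.41,1.10],"angular":[0,0,0],"claw":-1},{"slide":[0,1.03,1.47],"angular":[0,0,0],"claw":-1},{"slide":[0,0.34,0.84],"angular":[0,0,0],"claw":-1},{"slide":[0,0,0],"angular":[0,0,0],"claw":-1},{"slide":[0,0,0],"angular":[0,0,0],"claw":-1},{"slide":[0,0,0],"angular":[0,0,0],"claw":-1},{"slide":[0,0,0],"angular":[0,0,0],"claw":-1},{"slide":[0,0,0],"angular":[0,0,0],"claw":-1},{"slide":[0,0,0],"angular":[0,0,0],"claw":-1}]' >/dev/null
python3 snap.py scene side
python3 - <<'E'
import glob
from est import *
L=sorted(glob.glob("pics/s*_*.png"),key=lambda f:f[-10:])[-2:]; print(L)
for t in L:run([t])
A,B=[cv2.imread(f) for f in L]
h=lambda im:cv2.resize(im,(400,400),interpolation=cv2.INTER_CUBIC)
for n,im in(("scene",A),("side",B)):
    pass
cv2.imwrite("pics/m9.png",np.hstack([h(A[140:240,250:350]),h(B[120:220,205:305])]))
E
```

```text
t20.28 loc [  58.5 -288.4  147.3] F [-5.3 -2.7 -2.8] rv [ 0.003  0.004 -0.002] gap 0.340
['pics/scene_020.18.png', 'pics/side_020.23.png']
020.18 nut -0.02 (0.61) edge -0.49 (63) cands [-3.63 -2.58 -1.53 -0.49  0.56  1.61  2.65]
020.23 nut 0.06 (0.49) edge 0.54 (47) cands [-3.65 -2.6  -1.55 -0.51  0.54  1.59  2.63]
```

View pics/m9.png

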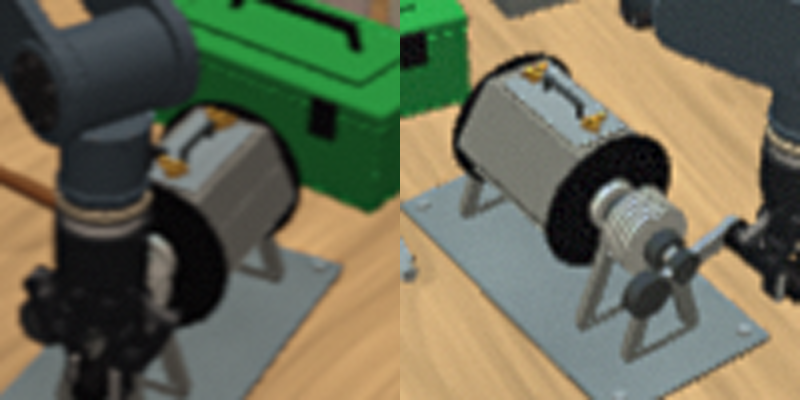

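The pictures show the hatch lid level on top of the barrel, with its wing nuts at about (170,165) and (215,118) in the scene crop and (537,72) and (592,122) in the side crop. I can release now.

```bash

python3 -m creep '[{"slide":[0,0,0],"angular":[0,0,0],"claw":1},{"slide":[0,0,0],"angular":[0,0,0],"claw":1},{"slide":[0,0,0],"angular":[0,0,0],"claw":1},{"slide":[0,0,0],"angular":[0,0,0],"claw":1},{"slide":[0,0,0],"angular":[0,0,0],"claw":1},{"slide":[0,0,0],"angular":[0,0,0],"claw":1},{"slide":[0,0,0],"angular":[0,0,0],"claw":1},{"slide":[0,0,0],"angular":[0,0,0],"claw":1}]'
python3 -m creep '[{"slide":[0,0,-0.5],"angular":[0,0,0],"claw":1},{"slide":[0,0,-1],"angular":[0,0,0],"claw":1},{"slide":[0,0,-2],"angular":[0,0,0],"claw":1},{"slide":[0,0,-3],"angular":[0,0,0],"claw":1},{"slide":[0,0,-3],"angular":[0,0,0],"claw":1},{"slide":[0,0,-3],"angular":[0,0,0],"claw":1},{"slide":[0,0,-3],"angular":[0,0,0],"claw":1},{"slide":[0,0,-1],"angular":[0,0,0],"claw":1},{"slide":[0,0,0],"angular":[0,0,0],"claw":1},{"slide":[0,0,0],"angular":[0,0,0],"claw":1}]'
python3 -m creep '[{"slide":[0,0,0],"angular":[0,0,0],"claw":1},{"slide":[0,0,0],"angular":[0,0,0],"claw":1},{"slide":[0,0,0],"angular":[0,0,0],"claw":1},{"slide":[0,0,0],"angular":[0,0,0],"claw":1},{"slide":[0,0,0],"angular":[0,0,0],"claw":1},{"slide":[0,0,0],"angular":[0,0,0],"claw":1}]' >/dev/null
python3 snap.py scene side
python3 - <<'E'
import glob
from est import *
L=sorted(glob.glob("pics/s*_*.png"),key=lambda f:f[-10:])[-2:]; print(L)
for t in L:run([t])
A,B=[cv2.imread(f) for f in L]
h=lambda im:cv2.resize(im,(400,300),interpolation=cv2.INTER_CUBIC)
cv2.imwrite("pics/m10.png",np.hstack([h(A),h(B)]))
E
```

```text
t: 20.95
tcp_pos: [0.6735, -0.1075, 0.1476]
tool_rot: [0.654, 0.756, 0.002, 0.005]
force: [-0.2, -1.2, 0.2]
finger_gap: 1.0
gripper_force: 0.0
t: 21.78
tcp_pos: [0.6717, -0.1069, 0.3128]
tool_rot: [0.654, 0.756, 0.002, 0.005]
force: [-0.6, 0.1, -0.2]
finger_gap: 0.997
gripper_force: 0.0
t22.38 loc [  59.2 -288.   312.4] F [-0.5 -0.  -0. ] rv [ 0.008  0.005 -0.003] gap 0.998
['pics/scene_022.28.png', 'pics/side_022.33.png']
022.28 nut -0.00 (0.35) edge -0.35 (53) cands [-3.49 -2.44 -1.39 -0.35  0.7   1.75  2.79]
022.33 nut 0.06 (0.47) edge 0.10 (47) cands [-3.04 -1.99 -0.95  0.1   1.15  2.19  3.24]
```

View pics/m10.png

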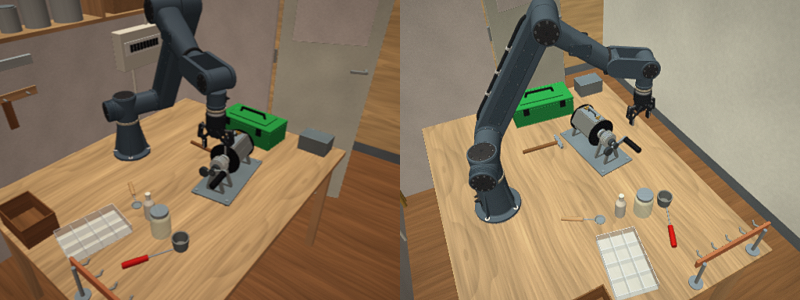

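The gripper is clear above the crank, the handle is free at side-picture (630,145), the hatch is up, and the bystanders haven't moved. I'm handing the job in.

```bash
python3 -c "
from station import ticket
print(ticket.sign_off())"
```

```text
the job is handed in; nothing more can be done
None
```

Job handed in at about 22 s, with no verdict returned: by my camera-fitted model (barrel speed was not read directly) the barrel held about 19–22 turns a minute for over 6 s, then stopped with the hatch within about 0.1 rad of straight up; the handle is released and nothing else on the shelf looked moved in the last pictures.

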